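End the cool-down and present the printed gear for inspection

TASK

The print has cooled: first turn the cool-down timer's knob anticlockwise fully back to its zero stop, then draw the sheet with the green handle (the one bearing the white gear) up out of the cooling rack and tip it about 45 degrees so that its printed face looks slantwise upwards, with its lower edge level and at least 10 cm above the bench. Finish while holding it like that, still and in the gripper alone; the timer stays at zero and everything else, the other sheet included, is left alone.

Things in the scene. Friction and masses are not known exactly. Their poses are not given: they have to be found in the camera images.
- timer_knob (a joint): angle of the timer's black knob (rad): 0 at its zero stop, growing clockwise seen from above to 4.6; it starts between 0.7 and 1.3 and stays where it is left (stiff by about 0.05 N m). The white timer box, 100 x 100 x 45 mm high, is fixed to the bench; a red mark on its dial, on the side nearest the robot, shows zero, and a white line on the knob is the pointer.
- timer_knob_grip (a point): point on the knob's vertical axis at the height to grip, 82 mm above the bench. The grip is an upright bar 42 mm long along this point's x axis and 14 mm thick along its y axis, reaching from 23 mm below to 7 mm above this point, above a disc of 44 mm diameter whose top is 23 mm below this point. The point turns with the knob; its z axis points up.
- rack: the cooling rack, fixed to the bench: an aluminium base plate 240 (x) x 150 (y) x 12 mm high, origin at the centre of its underside. Two upright slots for sheets, at x = -50 mm and +50 mm in its frame, each formed by white channels at y = -65 to -43 mm and +43 to +65 mm that reach to 62 mm height; a slot is 6 mm wide (x) and 114 mm long (y), and open at the top. Sheets stand in them on the base plate. Which sheet is in which slot varies.
- gear_sheet: the sheet to take, loose, about 0.2 kg: a dark print sheet 3 mm thick (x), 110 mm wide (y) and 100 mm high (z), origin at the middle of its lower edge, z pointing up to its handle. Its printed face looks along its +x axis (away from the robot in the rack) and carries a white gear of 60 mm diameter, 8 mm thick. On its top edge is a green handle block 14 mm thick (x), 50 mm wide (y), from 92 to 135 mm above the lower edge.
- gear_sheet_handle (a point): centre of the green handle to be gripped, 118 mm above the lower edge; axes as the sheet's: x out of the printed face, y along the width, z up. In the rack it is 130 mm above the bench.
- gear_sheet_edge (a point): middle of the lower edge of the sheet with the gear (the sheet's origin); axes as the sheet's
- bracket_sheet: the other sheet, loose, of the same sizes and origin, with a blue handle and an orange bracket; it stands in the other slot and stays there
- bracket_sheet_handle (a point): centre of the other sheet's blue handle, 118 mm above its lower edge; to be left alone
- timer: the white timer box, fixed, 100 x 100 x 45 mm, origin at the centre of its underside
- glue_stick: white glue stick with a red cap standing upright, 28 mm diameter, 95 mm high, origin at the centre of its underside; bystander
- scraper: spatula-like scraper lying flat, 280 mm long, up to 20 mm thick, lying along its x axis; bystander
- loose_gear: loose white printed gear lying flat, 70 mm diameter, 10 mm high, origin at its underside; bystander
- angle_print: white printed angle bracket, 60 x 50 x 61 mm high, origin at the centre of its underside; bystander
- marker: white marker with blue cap lying flat, 120 x 14 x 14 mm, origin at the centre of its underside; bystander
Things that resemble listed ones, but are neither listed nor needed, are in the scene too. There is more than one size of the timer; the one meant has the size given above.

How it is judged:
By the outcome, as a careful person would: the job done as asked, in the order asked, and still so for the second after the job is handed in, while the arm keeps its last pose, push and grip.
It also fails if it takes over 50 s, if anything falls off the work surface, if the arm or the gripper's body presses on something with over 40 N, if the wrist force passes 120 N, or if a joint passes its speed limit or range.

ROBOT

A 6-joint arm with a two-finger parallel gripper is mounted at the origin on the work surface. World frame = base frame: x ahead of the robot, y to its left, z up, the work surface at z = 0. Lengths are in m, angles in rad, forces in N, time in s.
With the tool pointing down it reaches from about 0.3 to 0.875 m from the base axis. Payload 6.4 kg.
Tool frame: the origin (TCP) lies midway between the tips of the shut fingers; the grasp point (between the pads) lies env.tcp_to_grasp behind it (env.tcp_to_grasp is the distance from the TCP to the grasp point, in m); y points along the fingers, z is the direction in which the jaws open and shut, and the axes are right-handed (so a half turn about y gives the same grasp; the last joint's range is limited). The gripper opens to 85 mm and grips with 20 to 120 N. Pads are 22 mm wide; open, the fingers measure 114 mm over their backs; the gripper's body (76 mm by 85 mm) begins 54 mm behind the grasp point. The pads swing forward as they close: fully open they stand 13 mm farther back than shut.
Start: joints at [-1.449, 0.181, 1.607, -0, 1.354, -0.206], TCP at [0.185, -0.544, 0.231] pointing down, gripper open.
Joint ranges: [-2.99, 2.99], [-0.89, 2.07], [0.3, 2.58], [-1.14, 4.28], [0, 2.63], [-3.12, 3.12]. Speed limits (rad/s): [2.57, 2.57, 3.01, 3.14, 3.14, 3.14].

INTERFACE

Orientations are given as a rotation vector (axis times angle).
In Python, from plant import env, cams gives the robot as it stands. The module is installed in compiled form; this text tells all that it offers.
- The arm moves only by the tool servo_tool, never from a script. Its argument "series" is a list of rows, each an object with "linear": the shift along the tool's x, y, z in mm, a list of three; "angular": the turn, a rotation vector about the tool's x, y, z in rad, a list of three; "fingers": the closure, from 0 (fully open) to 1 (shut). In form: [{"linear": [tx, ty, tz], "angular": [wx, wy, wz], "fingers": fingers}, ...]. A call has 1 to 5 rows; each row is the pose to reach, as a shift and turn from the pose commanded when the call began, along the tool's axes at that moment; what a row does not reach only later rows make up. A row lasts 1/10 s, in which the tool goes at most 50 mm and 8.59 degrees, less where a joint would pass 70% of its speed; a pose out of reach is approached as far as the arm can. A call with a gripper value outside its range is refused whole. The fingers move at their own pace and stop on an object; the grip force is fixed at half the most. Time passes only in rows, so rows that repeat a pose let the fingers close. It gives the time, the measured TCP pose, the force and the opening at its end, in the units of the state.
- env.state(): the state, without advancing time (a new reading comes with each control period).
- cams.snapshot(name): name is "scene" or "top" or "wrist"; returns a dict with "pixels" (420x560x3 uint8, blue, green, red), "K" (3x3 intrinsics, pixels), "xyz" and "orientation" of the camera in the world. Camera axes: x right, y down, z forward; pixel columns grow to the right and rows downward; lengths in m; the calibration is good to about 2 mm. A picture is of the moment at which its call begins. There is no depth.
- env.hand_in(): hands the job in, once; it reports no verdict.
The state is a dict: "time_s": time; "qpos": joint angles; "dq": joint speeds; "tau": joint torques, N m; "eef_pos": TCP position; "eef_rot": TCP orientation; "ft_force": force on the tool from outside, world axes, zero at the start; "torque": the same for the moment, N m; "width": finger opening in m.
Only numpy, scipy, OpenCV 4.12 (cv2) and the standard library are available. Lean on these libraries where they do the work, as an engineer would, in place of code of your own. Each camera call takes 0.05 s, during which the arm holds its last target.

## Working session

There is one attempt and no reset: what is moved stays moved. The work goes in short steps, Python scripts to look and compute and a tool call to move; the robot and the scene stay as the last step left them, time stands still between calls to the robot, and variables do not carry over. Pictures are saved under pics/ and viewed, and the job is handed in when it is done.

Besides the shell and the picture viewer there is one more tool, called after "Emit:" by a JSON object that holds its "op" and its "data". servo_tool: Moves the arm, as the interface text tells. Its arguments: {"type":"object","properties":{"series":{"type":"array"}},"required":["series"]}

```bash
mkdir -p pics; python3 - <<'E'
from plant import env, cams
import cv2
print(env.state(), env.tcp_to_grasp)
for n in ("scene","top","wrist"):
    s=cams.snapshot(n); cv2.imwrite(f"pics/{n}0.png",s["pixels"]); print(n,s["K"],s["xyz"],s["orientation"])
E
```

```text
{'time_s': 0.0, 'qpos': array([-1.44927470e+00,  1.81549682e-01,  1.60799906e+00, -2.57721551e-05,
        1.35380556e+00, -2.06295306e-01]), 'dq': array([-2.74028014e-04, -5.74048043e-04,  2.82160482e-05, -5.59231302e-04,
        7.62812549e-04, -1.46133693e-03]), 'tau': array([ 7.81897979e-04, -4.44872367e+01, -3.51340628e+01, -3.30524390e-04,
        9.03712789e-03, -1.28243357e-05]), 'eef_pos': array([ 0.18507975, -0.54381596,  0.23038362]), 'eef_rot': array([-0.33800754,  2.04577091, -2.04212234]), 'ft_force': array([ 0.17052719,  0.4049439 , -0.07752824]), 'torque': array([0.03674867, 0.02421138, 0.0607138 ]), 'width': 0.0854471906905251} 0.0187
scene [[465.80861003   0.         282.96531937]
 [  0.         465.80861003 211.06969902]
 [  0.           0.           1.        ]] [ 1.25682677 -0.68480847  0.85590069] [-2.08011155 -0.88018998  0.451801  ]
top [[509.88204814   0.         276.56336764]
 [  0.         509.88204814 213.14878954]
 [  0.           0.           1.        ]] [ 0.41701564 -0.00606844  1.32958672] [-2.18660842  2.16555554 -0.14600005]
wrist [[315.41537897   0.         274.57391679]
 [  0.         315.41537897 214.46555282]
 [  0.           0.           1.        ]] [ 0.25060991 -0.52116475  0.37199894] [ 2.36656524 -1.69591881 -0.23344169]
```

View pics/scene0.png

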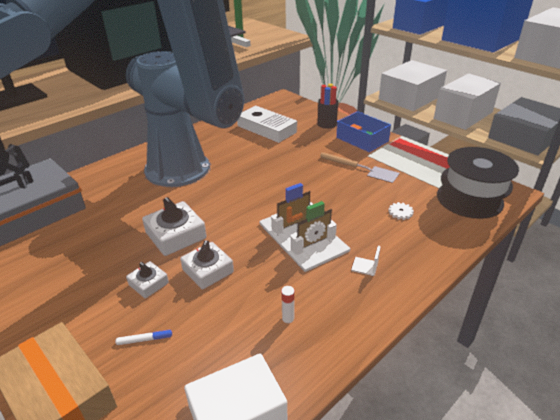

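View pics/top0.png

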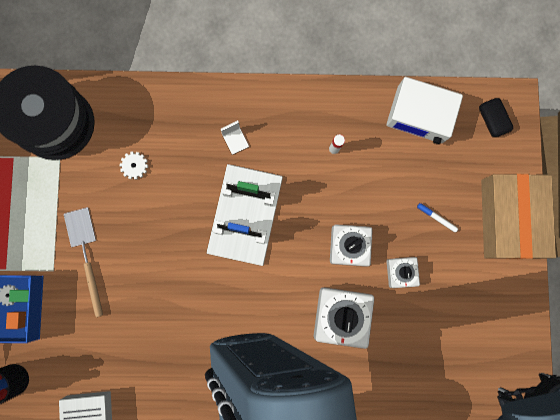

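View pics/wrist0.png

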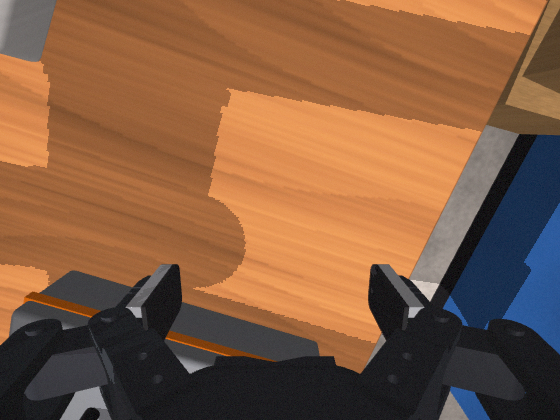

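The scene shows three timers (top view: 351,245; 404,272; 344,318) and the rack with green handle (247,187) and blue handle (238,229). Next I'll measure the timer sizes and take close crops.

```bash
cat > h.py <<'E'
from plant import env, cams
import cv2, numpy as np
from scipy.spatial.transform import Rotation as R
def ray(s,px,z):
    px=np.atleast_2d(px).astype(float)
    d=np.c_[px,np.ones(len(px))]@np.linalg.inv(s["K"]).T@R.from_rotvec(s["orientation"]).as_matrix().T
    o=np.array(s["xyz"]); return o+d*((z-o[2])/d[:,2])[:,None]
def proj(s,P):
    P=np.atleast_2d(P); c=(P-np.array(s["xyz"]))@R.from_rotvec(s["orientation"]).as_matrix(); u=c@s["K"].T
    return u[:,:2]/u[:,2:]
E
python3 - <<'E'
from h import *
s=cams.snapshot("top"); im=s["pixels"]
hsv=cv2.cvtColor(im,cv2.COLOR_BGR2HSV)
w=((hsv[...,1]<50)&(hsv[...,2]>150)).astype(np.uint8)
for c in cv2.findContours(w,cv2.RETR_EXTERNAL,cv2.CHAIN_APPROX_NONE)[0]:
    if cv2.contourArea(c)<300: continue
    r=cv2.minAreaRect(c); 
    if r[0][1]<140: continue
    b=ray(s,cv2.boxPoints(r),0.045); print(np.round(r[0]),"ctr",b.mean(0).round(4),"sides",np.linalg.norm(b[1]-b[0]).round(4),np.linalg.norm(b[2]-b[1]).round(4), "ang",np.degrees(np.arctan2(*(b[1]-b[0])[1::-1])))
for nm,lo,hi in (("green",(40,100,40),(85,255,255)),("blue",(105,120,60),(125,255,255))):
    m=cv2.inRange(hsv,lo,hi)
    for c in cv2.findContours(m,cv2.RETR_EXTERNAL,cv2.CHAIN_APPROX_NONE)[0]:
        if cv2.contourArea(c)>40:
            r=cv2.minAreaRect(c); b=ray(s,cv2.boxPoints(r),0.147); print(nm,r[0],b.mean(0).round(4),b[:,:2].round(4).tolist())
a=cv2.resize(im[215:350,310:430],None,fx=5,fy=4.4,interpolation=cv2.INTER_CUBIC)
cv2.imwrite("pics/timers1.png",cv2.resize(im[215:350,310:430],None,fx=4.4,fy=4.4,interpolation=cv2.INTER_CUBIC))
cv2.imwrite("pics/rack1.png",cv2.resize(im[155:275,195:295],None,fx=5,fy=5,interpolation=cv2.INTER_CUBIC))
s=cams.snapshot("scene");cv2.imwrite("pics/sc1.png",cv2.resize(s["pixels"][170:300,120:360],None,fx=3.3,fy=3.3,interpolation=cv2.INTER_CUBIC))
E
```

```text
[ 82. 408.] ctr [0.0824 0.4288 0.045 ] sides 0.1102 0.0537 ang -89.8598618050109
[343. 318.] ctr [ 0.2988 -0.2042  0.045 ] sides 0.1309 0.1372 ang -7.904384075949005
[403. 272.] ctr [ 0.4124 -0.3556  0.045 ] sides 0.0785 0.0721 ang -85.14592469911133
[350. 245.] ctr [ 0.4798 -0.2239  0.045 ] sides 0.0985 0.1025 ang -3.5620241074726726
[ 81. 236.] ctr [0.4969 0.4515 0.045 ] sides 0.0622 0.1343 ang -74.96278507234993
[244. 214.] ctr [0.556  0.0455 0.045 ] sides 0.2341 0.1473 ang -11.215179925029982
[ 33. 214.] ctr [0.553 0.575 0.045] sides 0.2854 0.1284 ang 2.7499986369128626
[134. 165.] ctr [0.6783 0.3286 0.045 ] sides 0.0684 0.0673 ang -89.19438810075204
[236. 141.] ctr [0.7447 0.0701 0.045 ] sides 0.0473 0.0527 ang -61.94300076581666
green (18.5, 295.5) [0.3536 0.5491 0.147 ] [[0.3657, 0.5712], [0.366, 0.5286], [0.3414, 0.5271], [0.3411, 0.5696]]
green (247.31765747070312, 187.07058715820312) [0.6084 0.035  0.147 ] [[0.6041, 0.0616], [0.6232, 0.0577], [0.6128, 0.0084], [0.5937, 0.0124]]
blue (3.0, 384.0) [0.159  0.5709 0.147 ] [[0.1698, 0.5782], [0.1698, 0.565], [0.1482, 0.5636], [0.1482, 0.5767]]
blue (21.0, 308.5) [0.3251 0.5417 0.147 ] [[0.3993, 0.5936], [0.4001, 0.4991], [0.2507, 0.4904], [0.2503, 0.5836]]
blue (237.86468505859375, 227.8588104248047) [0.5123 0.0555 0.147 ] [[0.5094, 0.0817], [0.5257, 0.0784], [0.5153, 0.0293], [0.499, 0.0327]]
blue (424.4615478515625, 208.8076934814453) [ 0.5618 -0.3821  0.147 ] [[0.5666, -0.3634], [0.5771, -0.3706], [0.557, -0.4008], [0.5466, -0.3936]]
blue (410.46441650390625, 129.11387634277344) [ 0.7536 -0.3529  0.147 ] [[0.7586, -0.3128], [0.7717, -0.317], [0.7485, -0.3931], [0.7355, -0.3888]]
```

View pics/timers1.png

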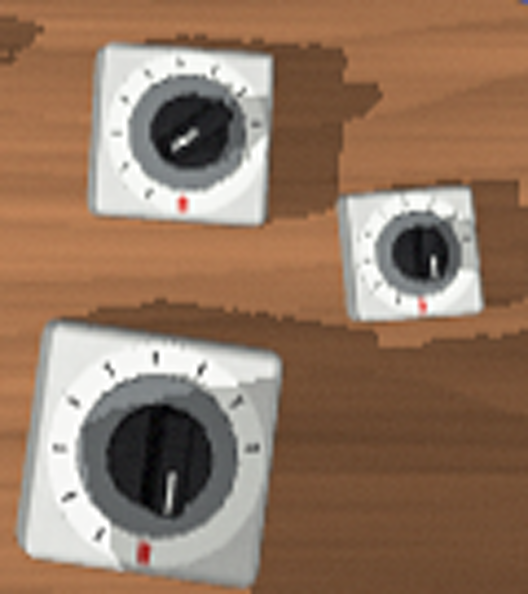

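View pics/rack1.png

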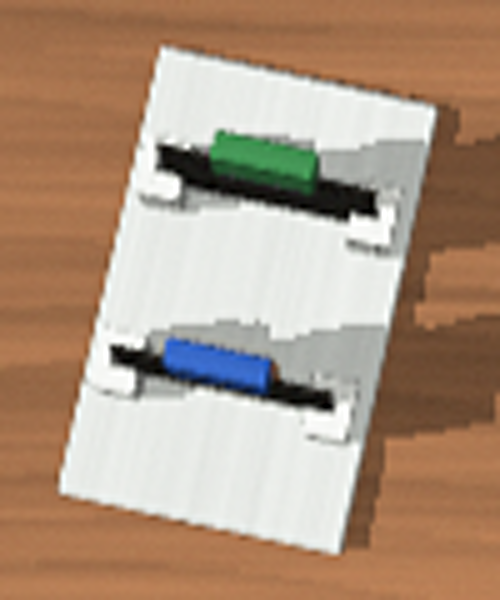

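View pics/sc1.png

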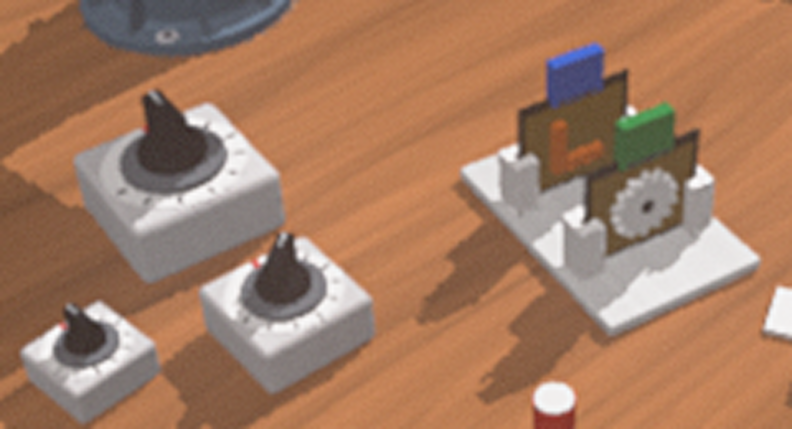

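The three candidate timers are at (344,318), about 135 mm; (404,272), about 75 mm; and (351,245), about 100 mm. I take (351,245). Its pointer is about 1 rad clockwise of the red mark. The gear sheet is the one with the green handle at (247,187), since the white gear is visible on its face in the scene crop. The green things at (18,295) sit in a storage box and are decoys. Next I'll compute the approach pose.

```bash
cat >> h.py <<'E'
def down(phi):
    """tool pointing down, jaw axis (tool z) at world angle phi"""
    z=np.array([np.cos(phi),np.sin(phi),0]); y=np.array([0,0,-1.]); x=np.cross(y,z)
    return np.c_[x,y,z]
def togo(p,Rt):
    s=env.state(); R0=R.from_rotvec(s["eef_rot"]).as_matrix()
    print("t",s["time_s"],"linear mm",((R0.T@(np.array(p)-s["eef_pos"]))*1000).round(1),"angular",R.from_matrix(R0.T@Rt).as_rotvec().round(4))
E
python3 - <<'E'
from h import *
st=env.state(); R0=R.from_rotvec(st["eef_rot"]).as_matrix(); print(R0.round(3))
s=cams.snapshot("top"); im=s["pixels"]
f=lambda x,y:(310+x/4.4,215+y/4.4)
m=ray(s,f(182,204),.045)[0]; d=ray(s,f(188,133),.057)[0]
l=ray(s,[f(174,149),f(197,130)],.089)
bar=ray(s,[f(160,155),f(235,103)],.089)
print("mark",m,"disc",d,"line",l, "linedir",np.degrees(np.arctan2(*(l[0]-l[1])[1::-1])),"zero",np.degrees(np.arctan2(*(m-d)[1::-1])),bar.mean(0),np.degrees(np.arctan2(*(bar[0]-bar[1])[1::-1])))
for k in range(-180,181,20):
    pass
togo([.48,-.224,.22],R0)
print("jaw angle now",np.degrees(np.arctan2(R0[1,2],R0[0,2])))
E
```

```text
[[-0.947 -0.     0.322]
 [-0.322  0.001 -0.947]
 [-0.    -1.    -0.001]]
mark [ 0.43889841 -0.22592908  0.045     ] disc [ 0.4789529  -0.22761704  0.057     ] line [[ 0.46846141 -0.21418508  0.089     ]
 [ 0.47910623 -0.22707276  0.089     ]] linedir 129.55560598310348 zero 177.58688468152042 [ 0.47968806 -0.22739151  0.089     ] 124.82097146052793
t 0.3 linear mm [-382.3   11.2 -208.2] angular [-0.0003  0.      0.0001]
jaw angle now -71.22184281512247
```

Emit:
{"op": "servo_tool", "data": {"series": [{"linear": [-38,1,-21],"angular": [0,0.125,0],"fingers": 0.4},{"linear": [-76,2,-42],"angular": [0,0.25,0],"fingers": 0.4},{"linear": [-115,3,-63],"angular": [0,0.375,0],"fingers": 0.4},{"linear": [-153,4,-84],"angular": [0,0.5,0],"fingers": 0.4},{"linear": [-191,5,-104],"angular": [0,0.628,0],"fingers": 0.4}]}}

```text
time_s: 0.8
eef_pos: [0.3334, -0.383, 0.2264]
eef_rot: [-0.317, -2.057, 2.057]
ft_force: [0.5, 0.4, 0.1]
width: 0.051
```

```bash
python3 - <<'E'
from h import *
togo([.479,-.227,.19],down(np.radians(-143)))
E
```

```text
t 0.8 linear mm [ -91.9   36.4 -192.6] angular [-1.000e-04  6.193e-01 -3.000e-04]
```

Emit:
{"op": "servo_tool", "data": {"series": [{"linear": [-18,7,-38],"angular": [0,0.124,0],"fingers": 0.4},{"linear": [-37,14,-77],"angular": [0,0.248,0],"fingers": 0.4},{"linear": [-55,22,-115],"angular": [0,0.372,0],"fingers": 0.4},{"linear": [-74,29,-154],"angular": [0,0.496,0],"fingers": 0.4},{"linear": [-92,36,-193],"angular": [0,0.62,0],"fingers": 0.4}]}}

```text
time_s: 1.3
eef_pos: [0.4785, -0.2258, 0.1902]
eef_rot: [-0.832, -1.667, 1.667]
ft_force: [0.4, -0.8, 1.8]
width: 0.0511
```

```bash
python3 - <<'E'
from h import *
print(env.state()["qpos"])
s=cams.snapshot("wrist");cv2.imwrite("pics/w2.png",s["pixels"]);print(s["xyz"])
print(proj(s,[[.479,-.227,.089],[.439,-.226,.045]]))
togo([.479,-.227,.19],down(np.radians(-143)))
E
```

```text
[-6.65468998e-01  1.19687716e-01  1.76330405e+00 -5.00483292e-05
  1.25811977e+00  1.83072477e+00]
[ 0.52039122 -0.27938527  0.33171859]
[[276.59380352 213.4197393 ]
 [309.16284233 226.30141095]]
t 1.35 linear mm [-3.8 -1.   5.5] angular [ 0.0034 -0.0077  0.0021]
```

View pics/w2.png

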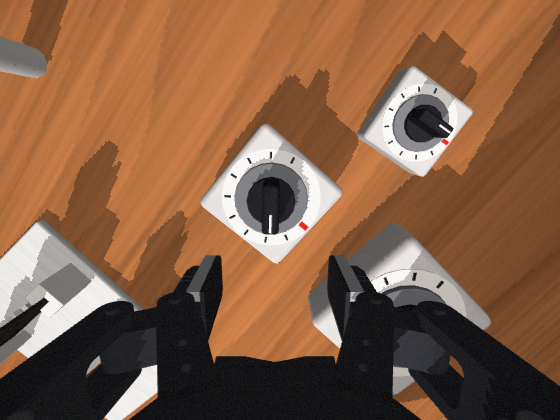

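The wrist view shows the 100 mm timer with its bar around (271,205) and red mark at (303,226). Now a precise crop.

```bash
python3 - <<'E'
from h import *
s=cams.snapshot("wrist");cv2.imwrite("pics/w3.png",cv2.resize(s["pixels"][120:270,195:350],None,fx=4,fy=4,interpolation=cv2.INTER_CUBIC));print(s["xyz"],env.state()["dq"].round(3))
im=s["pixels"]; hsv=cv2.cvtColor(im,cv2.COLOR_BGR2HSV)
w=((hsv[...,1]<60)&(hsv[...,2]>190)).astype(np.uint8)
n,l,st,c=cv2.connectedComponentsWithStats(w)
for i in range(1,n):
    if st[i,4]>20: print(st[i],c[i])
E
```

```text
[ 0.52248372 -0.27511878  0.33033712] [-0.076 -0.019  0.004 -0.045  0.013 -0.209]
[ 371   63  109  109 3488] [422.44495413 119.36181193]
[ 206  124  142  137 5689] [276.10107224 192.988926  ]
[276 212   2  18  36] [276.5 220.5]
[   0  223   56  105 2378] [ 21.4137931 267.7607233]
[ 371  240   97   70 2068] [415.40473888 272.75096712]
[  24  273  102   82 2445] [ 72.82494888 311.17750511]
[350 292   8   9  42] [352.76190476 295.61904762]
[466 294   7  16  42] [469.19047619 303.11904762]
[320 313  22  29 236] [330.78813559 325.26694915]
[ 108  365   49   55 1331] [136.38767844 394.54545455]
```

View pics/w3.png

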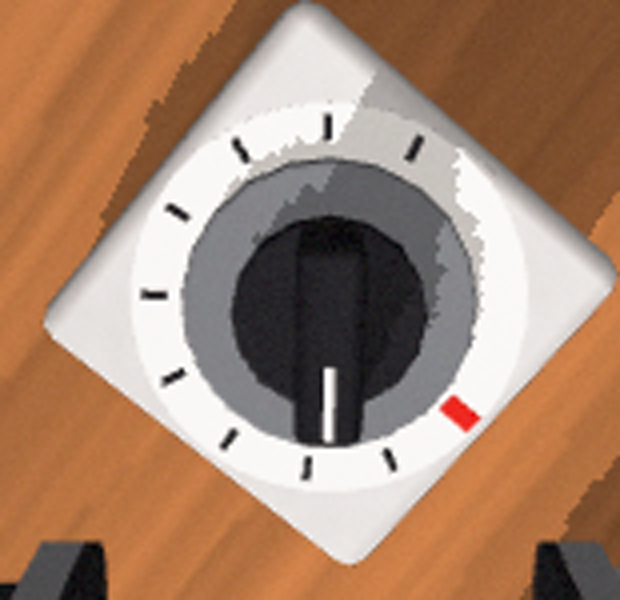

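Emit:
{"op": "servo_tool", "data": {"series": [{"linear": [0,0,0],"angular": [0,0,0],"fingers": 0.4},{"linear": [0,0,0],"angular": [0,0,0],"fingers": 0.4}]}}

```text
time_s: 1.6
eef_pos: [0.4772, -0.2279, 0.1904]
eef_rot: [-0.827, -1.67, 1.671]
ft_force: [-0.1, 0.1, -0.2]
width: 0.051
```

```bash
python3 - <<'E'
from h import *
s=cams.snapshot("wrist");im=s["pixels"];cv2.imwrite("pics/w4.png",cv2.resize(im[120:270,195:350],None,fx=4,fy=4,interpolation=cv2.INTER_CUBIC));print(env.state()["dq"].round(3))
hsv=cv2.cvtColor(im,cv2.COLOR_BGR2HSV)
# pointer line
w=np.zeros(im.shape[:2],np.uint8); g=im.min(2)>150; w[195:240,262:295]=g[195:240,262:295]
n,l,st,c=cv2.connectedComponentsWithStats(w)
for i in range(1,n): 
    if st[i,4]>15: print("line",st[i],c[i], cv2.fitLine(np.argwhere(l==i)[:,::-1].astype(np.float32),2,0,.01,.01).ravel())
r=((hsv[...,1]>150)&((hsv[...,0]<5)|(hsv[...,0]>170))&(hsv[...,2]>150)).astype(np.uint8)
n,l,st,c=cv2.connectedComponentsWithStats(r)
for i in range(1,n): 
    if st[i,4]>15: print("red",st[i],c[i],ray(s,c[i],.045))
# box top silhouette
w=((hsv[...,1]<60)&(hsv[...,2]>130)).astype(np.uint8); w[:, :200]=0; w[270:]=0; w[:,352:]=0
w[:120]=0
c=max(cv2.findContours(w,cv2.RETR_EXTERNAL,cv2.CHAIN_APPROX_NONE)[0],key=cv2.contourArea)
q=cv2.minAreaRect(c);b=ray(s,cv2.boxPoints(q),.045);print("box",q,b.mean(0),[np.linalg.norm(b[i]-b[i-1]).round(4) for i in range(4)],np.degrees(np.arctan2(*(b[1]-b[0])[1::-1])))
E
```

```text
[-0.01  -0.004 -0.     0.003  0.001  0.006]
line [266 216   3  18  49] [266.89795918 223.83673469] [ 3.0305708e-02 -9.9954069e-01  2.6689795e+02  2.2383673e+02]
line [262 224  33  16 244] [282.01229508 234.74590164] [ 9.8052084e-01 -1.9641493e-01  2.8201230e+02  2.3474590e+02]
red [439 141   7   6  23] [441.82608696 143.26086957] [[ 0.39236991 -0.3598593   0.045     ]]
red [296 223   9   8  41] [300.24390244 226.31707317] [[ 0.44425975 -0.22306431  0.045     ]]
box ((268.54705810546875, 196.61175537109375), (105.97054290771484, 104.34355163574219), 40.601295471191406) [ 0.48435959 -0.22608516  0.045     ] [np.float64(0.103), np.float64(0.0957), np.float64(0.096), np.float64(0.1018)] -94.81320987916047
```

View pics/w4.png

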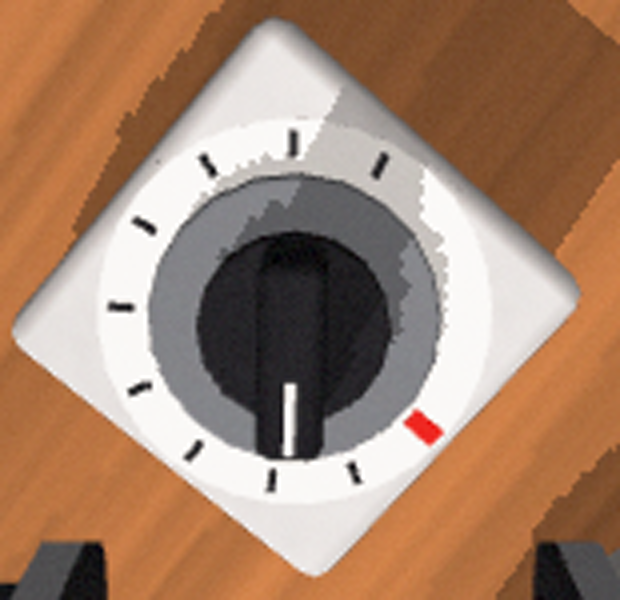

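```bash
python3 - <<'E'
from h import *
s=cams.snapshot("wrist")
f=lambda x,y:(195+x/4,120+y/4)
print("bar",ray(s,f(292,364),.089),"disc",ray(s,f(294,329),.059))
e=ray(s,[f(290,457),f(292,386)],.089);print("line dir",np.degrees(np.arctan2(*(e[0]-e[1])[1::-1])))
e=ray(s,[f(258,455),f(258,275),f(325,455),f(326,275)],.089);print("edge dirs",np.degrees(np.arctan2(*(e[0]-e[1])[1::-1])),np.degrees(np.arctan2(*(e[2]-e[3])[1::-1])),e)
c=ray(s,f(294,329),.059)[0]; m=ray(s,(300.24,226.3),.045)[0]; print("zero dir",np.degrees(np.arctan2(*(m-c)[1::-1])))
E
```

```text
bar [[ 0.4840952  -0.22677437  0.089     ]] disc [[ 0.48424277 -0.22672164  0.059     ]]
line dir 125.34187279869147
edge dirs 126.47880518178313 126.99396298320569 [[ 0.47810143 -0.20726664  0.089     ]
 [ 0.50020342 -0.23715889  0.089     ]
 [ 0.46724458 -0.21550992  0.089     ]
 [ 0.48961311 -0.24520048  0.089     ]]
zero dir 175.23883800445572
```

```bash
python3 - <<'E'
from h import *
togo([.4835,-.2268,.11],down(np.radians(-143.5)))
E
```

```text
t 1.7 linear mm [-2.7 80.6 -6.2] angular [-0.0001  0.0125 -0.0005]
```

Emit:
{"op": "servo_tool", "data": {"series": [{"linear": [-2.7,30,-6.2],"angular": [0,0.0125,0],"fingers": 0.4},{"linear": [-2.7,65,-6.2],"angular": [0,0.0125,0],"fingers": 0.4},{"linear": [-2.7,80.6,-6.2],"angular": [0,0.0125,0],"fingers": 0.4},{"linear": [-2.7,80.6,-6.2],"angular": [0,0.0125,0],"fingers": 0.4}]}}

```text
time_s: 2.1
eef_pos: [0.4818, -0.2255, 0.1072]
eef_rot: [-0.832, -1.66, 1.658]
ft_force: [-0.4, -0.0, 0.6]
width: 0.0514
```

```bash
python3 - <<'E'
from h import *
s=cams.snapshot("wrist");cv2.imwrite("pics/w5.png",s["pixels"])
print(proj(s,[[.4842,-.2267,.089],[.479,-.227,.089]]))
togo([.4835,-.2268,.0655],down(np.radians(-143.5)))
E
```

```text
[[274.62851055 251.52045604]
 [282.61894671 256.36280491]]
t 2.15 linear mm [-1.  43.5 -0.1] angular [-0.0007 -0.0004  0.0021]
```

View pics/w5.png

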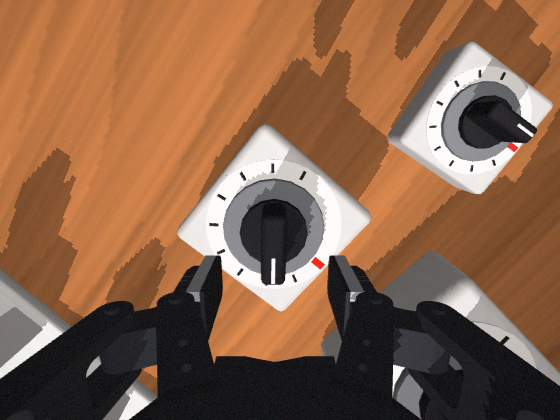

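The bar at (274,250) is centred between the pads (221 and 329), so I descend and grip.

Emit:
{"op": "servo_tool", "data": {"series": [{"linear": [-1,22,-0.5],"angular": [0,0,0],"fingers": 0.4},{"linear": [-1,43.5,-0.5],"angular": [0,0,0],"fingers": 0.4},{"linear": [-1,43.5,-0.5],"angular": [0,0,0],"fingers": 0.6},{"linear": [-1,43.5,-0.5],"angular": [0,0,0],"fingers": 1},{"linear": [-1,43.5,-0.5],"angular": [0,0,0],"fingers": 1}]}}

```text
time_s: 2.65
eef_pos: [0.485, -0.228, 0.0683]
eef_rot: [-0.837, -1.66, 1.665]
ft_force: [-2.1, -1.7, 0.1]
width: 0.0125
```

Emit:
{"op": "servo_tool", "data": {"series": [{"linear": [0,0,0],"angular": [0,0,0],"fingers": 1},{"linear": [0,0,0],"angular": [0,0,0],"fingers": 1},{"linear": [0,0,0],"angular": [0,0,0],"fingers": 1}]}}

```text
time_s: 2.95
eef_pos: [0.4851, -0.228, 0.0683]
eef_rot: [-0.838, -1.66, 1.665]
ft_force: [-5.8, -2.9, 1.8]
width: 0.0125
```

```bash
python3 - <<'E'
from h import *
s=env.state();print(s["torque"],s["ft_force"],s["width"],s["eef_pos"])
togo([.4835,-.2268,.0655],down(np.radians(-143.5)))
s=cams.snapshot("wrist");cv2.imwrite("pics/w6.png",s["pixels"])
E
```

```text
[-0.55100326  0.8095592   0.11771458] [-5.7587539  -2.85447923  1.78736247] 0.012502682343493925 [ 0.48505587 -0.22797992  0.06828748]
t 2.95 linear mm [1.9 2.8 0.5] angular [-0.0016  0.0013 -0.0027]
```

View pics/w6.png

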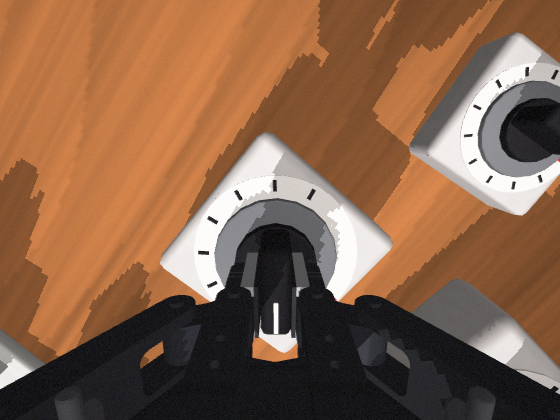

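Emit:
{"op": "servo_tool", "data": {"series": [{"linear": [0,0,0],"angular": [0,-0.1,0],"fingers": 1},{"linear": [0,0,0],"angular": [0,-0.2,0],"fingers": 1},{"linear": [0,0,0],"angular": [0,-0.3,0],"fingers": 1},{"linear": [0,0,0],"angular": [0,-0.4,0],"fingers": 1},{"linear": [0,0,0],"angular": [0,-0.5,0],"fingers": 1}]}}

```text
time_s: 3.5
eef_pos: [0.4856, -0.2271, 0.0683]
eef_rot: [-0.434, -1.984, 1.987]
ft_force: [-2.0, -0.5, 2.3]
width: 0.0127
```

```bash
python3 - <<'E'
from h import *
s=env.state();print(s["torque"],s["ft_force"],s["width"],s["eef_pos"],s["dq"])
togo([.4835,-.2268,.0655],down(np.radians(-143.5)))
s=cams.snapshot("wrist");cv2.imwrite("pics/w7.png",s["pixels"])
E
```

```text
[ 0.23229456  0.3233364  -0.02986999] [-2.02736579 -0.47397622  2.31028283] 0.012713180974612234 [ 0.48562294 -0.22714589  0.06829626] [ 2.36469126e-03 -7.02151215e-05 -3.10879037e-04  2.17212698e-03
 -7.24349694e-04 -9.90188742e-01]
t 3.5 linear mm [2.1 2.8 0.6] angular [-3.000e-04  5.049e-01 -2.300e-03]
```

View pics/w7.png

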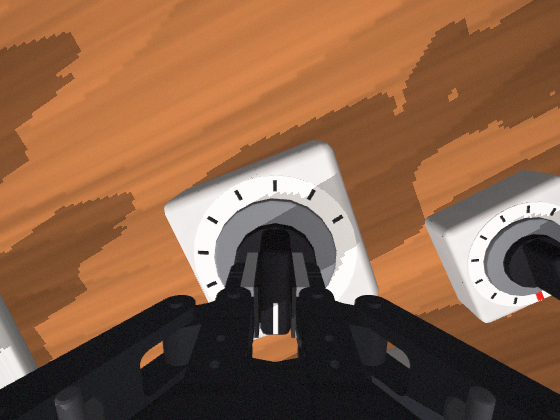

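The knob is turning with the gripper: the pointer has stayed in the pads while the dial swung. I continue towards the stop.

Emit:
{"op": "servo_tool", "data": {"series": [{"linear": [0,0,0],"angular": [0,-0.1,0],"fingers": 1},{"linear": [0,0,0],"angular": [0,-0.2,0],"fingers": 1},{"linear": [0,0,0],"angular": [0,-0.3,0],"fingers": 1},{"linear": [0,0,0],"angular": [0,-0.35,0],"fingers": 1},{"linear": [0,0,0],"angular": [0,-0.38,0],"fingers": 1}]}}

```text
time_s: 4.05
eef_pos: [0.4858, -0.2264, 0.0683]
eef_rot: [-0.06, -2.195, 2.196]
ft_force: [-2.2, 1.1, 6.4]
width: 0.0124
```

```bash
python3 - <<'E'
from h import *
s=env.state();print(s["torque"],s["ft_force"],s["width"],s["tau"],s["dq"][5])
togo([.4835,-.2268,.0655],down(np.radians(-143.5)))
E
```

```text
[ 0.6022042   0.5422904  -0.55337573] [-2.18937411  1.10602303  6.36208713] 0.012394994125261573 [ -0.12201032 -41.63100958 -28.59120905  -0.42028891  -1.31187793
  -0.24719328] -0.2701029260985871
t 4.05 linear mm [2.3 2.8 0.5] angular [ 3.000e-04  8.805e-01 -1.800e-03]
```

Emit:
{"op": "servo_tool", "data": {"series": [{"linear": [0,0,0],"angular": [0,-0.02,0],"fingers": 1},{"linear": [0,0,0],"angular": [0,-0.04,0],"fingers": 1},{"linear": [0,0,0],"angular": [0,-0.04,0],"fingers": 1},{"linear": [0,0,0],"angular": [0,-0.04,0],"fingers": 1}]}}

```text
time_s: 4.45
eef_pos: [0.4857, -0.2264, 0.0683]
eef_rot: [-0.022, -2.213, 2.213]
ft_force: [-1.9, 1.7, 5.5]
width: 0.0126
```

```bash
python3 - <<'E'
from h import *
s=env.state();print(s["torque"],s["ft_force"],s["width"],s["tau"],s["dq"][5])
togo([.4835,-.2268,.0655],down(np.radians(-143.5)))
s=cams.snapshot("wrist");cv2.imwrite("pics/w8.png",s["pixels"])
E
```

```text
[ 0.627099    0.6009864  -1.47582492] [-1.86562225  1.67532153  5.5348271 ] 0.012601268989441647 [  0.93043897 -41.50594711 -28.60517621  -0.87217044  -1.42453372
  -1.47899084] 0.0012620386928135652
t 4.45 linear mm [2.2 2.8 0.4] angular [ 0.0011  0.9155 -0.0016]
```

View pics/w8.png

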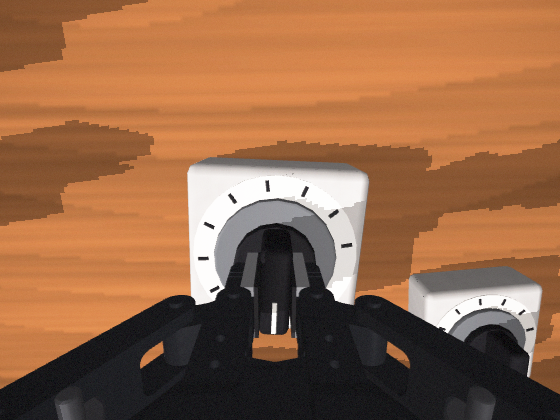

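The moment about the vertical rose from 0 to -1.5 N m, so the knob is at its stop. I open the fingers and rise.

Emit:
{"op": "servo_tool", "data": {"series": [{"linear": [0,0,0],"angular": [0,0,0],"fingers": 0.4},{"linear": [0,0,0],"angular": [0,0,0],"fingers": 0.4},{"linear": [0,0,0],"angular": [0,0,0],"fingers": 0.4},{"linear": [0,0,0],"angular": [0,0,0],"fingers": 0.4}]}}

```text
time_s: 4.9
eef_pos: [0.4851, -0.2262, 0.0664]
eef_rot: [-0.014, -2.215, 2.215]
ft_force: [0.6, -0.4, -0.2]
width: 0.0513
```

Emit:
{"op": "servo_tool", "data": {"series": [{"linear": [0,-20,0],"angular": [0,0,0],"fingers": 0.4},{"linear": [0,-60,0],"angular": [0,0,0],"fingers": 0.4},{"linear": [0,-105,0],"angular": [0,0,0],"fingers": 0.4},{"linear": [0,-150,0],"angular": [0,0,0],"fingers": 0.4},{"linear": [0,-150,0],"angular": [0,0,0],"fingers": 0.4}]}}

```text
time_s: 5.4
eef_pos: [0.4884, -0.2286, 0.2236]
eef_rot: [-0.025, -2.212, 2.229]
ft_force: [0.5, 0.5, -0.9]
width: 0.0512
```

```bash
python3 - <<'E'
from h import *
s=cams.snapshot("wrist");cv2.imwrite("pics/w9.png",s["pixels"])
print(env.state()["qpos"])
E
```

```text
[-6.58111128e-01  1.02112508e-01  1.71893276e+00 -8.54879471e-05
  1.31268276e+00  9.25350284e-01]
```

View pics/w9.png

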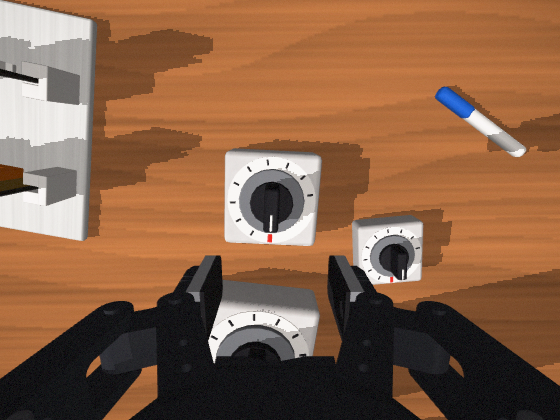

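The pointer line at (271,222) points at the red mark (270,238), so the timer is at zero. Now I move above the green handle.

```bash
python3 - <<'E'
from h import *
s=cams.snapshot("wrist");im=s["pixels"]
hsv=cv2.cvtColor(im,cv2.COLOR_BGR2HSV)
r=((hsv[...,1]>150)&((hsv[...,0]<5)|(hsv[...,0]>170))&(hsv[...,2]>150)).astype(np.uint8)
n,l,st,c=cv2.connectedComponentsWithStats(r)
for i in range(1,n): 
    if st[i,4]>10: print("red",c[i],ray(s,c[i],.045))
w=np.zeros(im.shape[:2],np.uint8); w[205:232,262:280]=(im.min(2)>130)[205:232,262:280]
p=np.argwhere(w)[:,::-1]; q=ray(s,p,.089); print(len(p)); d=np.linalg.svd(q[:,:2]-q[:,:2].mean(0))[2][0]; print("pointer",q.mean(0),np.degrees(np.arctan2(d[1],d[0])))
togo([.606,.035,.27],down(np.radians(-12)))
E
```

```text
red [270.64516129 236.70967742] [[ 0.44429763 -0.22289128  0.045     ]]
red [394. 279.] [[ 0.39278086 -0.35850362  0.045     ]]
71
pointer [ 0.47191433 -0.22202947  0.089     ] 140.75630072754166
t 5.5 linear mm [-117.1  -52.6 -263. ] angular [-3.400e-03 -1.374e+00 -8.000e-04]
```

Emit:
{"op": "servo_tool", "data": {"series": [{"linear": [-12,-8,-26],"angular": [0,-0.137,0],"fingers": 0.4},{"linear": [-24,-18,-53],"angular": [0,-0.275,0],"fingers": 0.4},{"linear": [-35,-28,-79],"angular": [0,-0.412,0],"fingers": 0.4},{"linear": [-47,-38,-105],"angular": [0,-0.55,0],"fingers": 0.4},{"linear": [-59,-50,-132],"angular": [0,-0.687,0],"fingers": 0.4}]}}

```text
time_s: 6.0
eef_pos: [0.5449, -0.0935, 0.2639]
eef_rot: [-0.65, 1.833, -1.827]
ft_force: [0.8, -0.2, -0.6]
width: 0.0511
```

```bash
python3 - <<'E'
from h import *
togo([.606,.035,.27],down(np.radians(-12)))
E
```

```text
t 6.0 linear mm [-128.3   -6.1  -61.6] angular [ 0.0044 -0.6818  0.0009]
```

Emit:
{"op": "servo_tool", "data": {"series": [{"linear": [-26,-2,-12],"angular": [0,-0.137,0],"fingers": 0.4},{"linear": [-51,-2,-24],"angular": [0,-0.275,0],"fingers": 0.4},{"linear": [-77,-4,-37],"angular": [0,-0.41,0],"fingers": 0.4},{"linear": [-103,-5,-49],"angular": [0,-0.545,0],"fingers": 0.4},{"linear": [-128,-6,-62],"angular": [0,-0.68,0],"fingers": 0.4}]}}

```text
time_s: 6.5
eef_pos: [0.6065, 0.0347, 0.2696]
eef_rot: [-1.105, 1.366, -1.361]
ft_force: [1.0, -0.3, 0.0]
width: 0.0516
```

Emit:
{"op": "servo_tool", "data": {"series": [{"linear": [0,0,0],"angular": [0,0,0],"fingers": 0.4},{"linear": [0,0,0],"angular": [0,0,0],"fingers": 0.4}]}}

```text
time_s: 6.7
eef_pos: [0.6061, 0.0339, 0.27]
eef_rot: [-1.102, 1.37, -1.366]
ft_force: [-0.0, -0.2, -0.1]
width: 0.0512
```

```bash
python3 - <<'E'
from h import *
s=cams.snapshot("wrist");im=s["pixels"];cv2.imwrite("pics/wa.png",im)
s2=cams.snapshot("top");cv2.imwrite("pics/ta.png",cv2.resize(s2["pixels"][215:280,320:430],None,fx=6,fy=6,interpolation=cv2.INTER_CUBIC))
hsv=cv2.cvtColor(im,cv2.COLOR_BGR2HSV)
m=cv2.inRange(hsv,(40,100,40),(85,255,255))
for c in cv2.findContours(m,cv2.RETR_EXTERNAL,cv2.CHAIN_APPROX_NONE)[0]:
    if cv2.contourArea(c)>40:
        r=cv2.minAreaRect(c); b=ray(s,cv2.boxPoints(r),0.147); print(r,b.mean(0).round(4),b[:,:2].round(4).tolist())
togo([.606,.035,.27],down(np.radians(-12)))
E
```

```text
((284.0, 198.5), (61.0, 16.0), 90.0) [0.6162 0.0405 0.147 ] [[0.6152, 0.0682], [0.6283, 0.0653], [0.6175, 0.0127], [0.6037, 0.0158]]
t 6.8 linear mm [-2.1  0.8 -0.7] angular [ 0.0024 -0.009   0.0006]
```

View pics/wa.png

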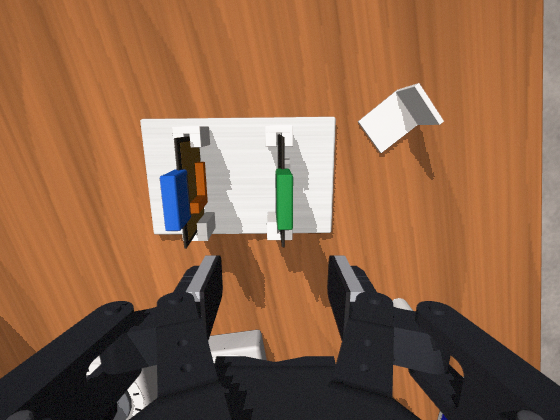

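View pics/ta.png

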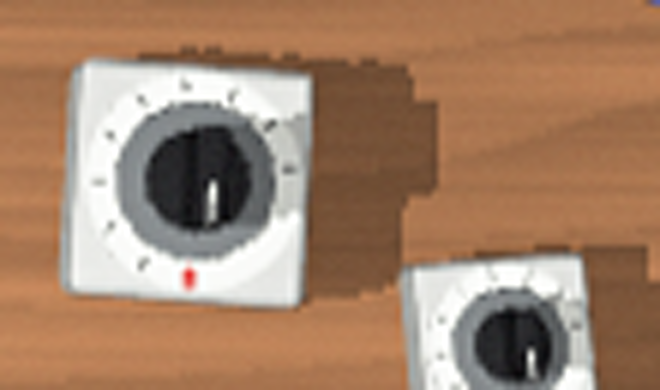

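The green handle is at (284,199) and parallel to the pads; the blue one is at (175,200). Wrist-based positions matched at the knob, so I use those here.

```bash
python3 - <<'E'
from h import *
togo([.6160,.0402,.17],down(np.radians(-12)))
E
```

```text
t 6.8 linear mm [ -9.4 100.8   8.2] angular [ 0.0024 -0.009   0.0006]
```

Emit:
{"op": "servo_tool", "data": {"series": [{"linear": [-5,30,4],"angular": [0,-0.009,0],"fingers": 0.4},{"linear": [-9.4,70,8.2],"angular": [0,-0.009,0],"fingers": 0.4},{"linear": [-9.4,100,8.2],"angular": [0,-0.009,0],"fingers": 0.4},{"linear": [-9.4,100,8.2],"angular": [0,-0.009,0],"fingers": 0.4}]}}

```text
time_s: 7.2
eef_pos: [0.6131, 0.0401, 0.1666]
eef_rot: [-1.11, 1.37, -1.357]
ft_force: [-0.5, -0.6, -0.6]
width: 0.0512
```

```bash
python3 - <<'E'
from h import *
s=cams.snapshot("wrist");im=s["pixels"];cv2.imwrite("pics/wb.png",im)
hsv=cv2.cvtColor(im,cv2.COLOR_BGR2HSV)
m=cv2.inRange(hsv,(40,100,40),(85,255,255))
for c in cv2.findContours(m,cv2.RETR_EXTERNAL,cv2.CHAIN_APPROX_NONE)[0]:
    if cv2.contourArea(c)>40:
        r=cv2.minAreaRect(c); b=ray(s,cv2.boxPoints(r),0.147); print(r,b.mean(0).round(4),b[:,:2].round(4).tolist())
togo([.6160,.0402,.110],down(np.radians(-12)))
E
```

```text
((280.0, 249.0), (98.0, 24.0), 90.0) [0.6171 0.0426 0.147 ] [[0.6169, 0.0721], [0.6292, 0.0695], [0.618, 0.013], [0.6045, 0.0158]]
t 7.25 linear mm [-0.5 59.8  1.3] angular [ 0.0056 -0.0001  0.0007]
```

View pics/wb.png

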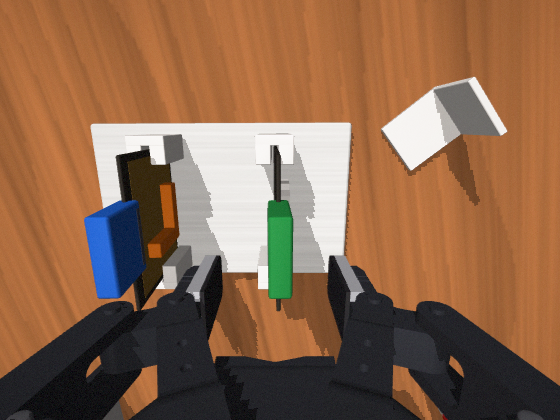

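Emit:
{"op": "servo_tool", "data": {"series": [{"linear": [0,25,2.2],"angular": [0,0,0],"fingers": 0.4},{"linear": [0,50,2.2],"angular": [0,0,0],"fingers": 0.4},{"linear": [0,60,2.2],"angular": [0.003,0,0],"fingers": 0.4},{"linear": [0,60,2.2],"angular": [0.003,0,0],"fingers": 0.4}]}}

```text
time_s: 7.65
eef_pos: [0.6189, 0.04, 0.1123]
eef_rot: [-1.102, 1.359, -1.362]
ft_force: [-0.2, -0.6, -0.2]
width: 0.0511
```

```bash
python3 - <<'E'
from h import *
s=cams.snapshot("wrist");im=s["pixels"];cv2.imwrite("pics/wc.png",im)
togo([.6168,.0398,.110],down(np.radians(-12)))
E
```

```text
t 7.7 linear mm [ 0.8  3.5 -2.8] angular [-0.0041  0.0014 -0.    ]
```

View pics/wc.png

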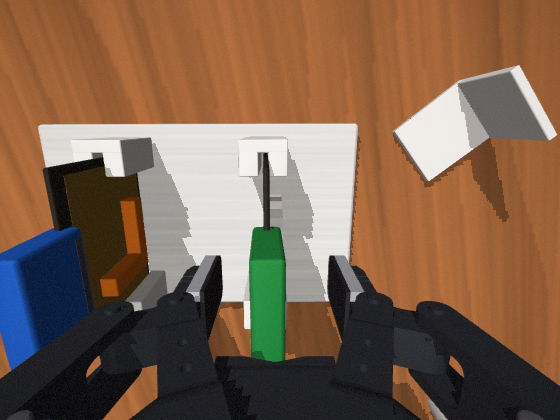

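Emit:
{"op": "servo_tool", "data": {"series": [{"linear": [0,2.5,-2.5],"angular": [-0.004,0,0],"fingers": 0.4},{"linear": [0,2.5,-2.5],"angular": [-0.004,0,0],"fingers": 0.4}]}}

```text
time_s: 7.9
eef_pos: [0.6173, 0.0408, 0.1111]
eef_rot: [-1.103, 1.36, -1.361]
ft_force: [-0.4, -0.7, -0.5]
width: 0.0509
```

```bash
python3 - <<'E'
from h import *
s=cams.snapshot("wrist");im=s["pixels"];cv2.imwrite("pics/wd.png",im[200:])
togo([.6168,.0398,.110],down(np.radians(-12)))
E
```

```text
t 7.95 linear mm [ 1.1  0.9 -0.3] angular [-0.0007  0.002  -0.0001]
```

View pics/wd.png

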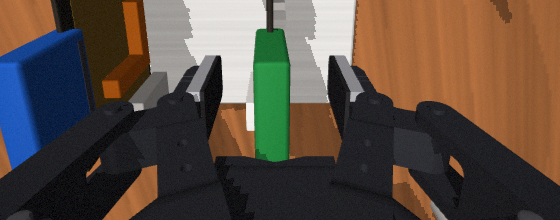

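Emit:
{"op": "servo_tool", "data": {"series": [{"linear": [0,0.5,-1],"angular": [0,0,0],"fingers": 0.4},{"linear": [0,0.5,-1],"angular": [0,0,0],"fingers": 0.7},{"linear": [0,0.5,-1],"angular": [0,0,0],"fingers": 1},{"linear": [0,0.5,-1],"angular": [0,0,0],"fingers": 1},{"linear": [0,0.5,-1],"angular": [0,0,0],"fingers": 1}]}}

```text
time_s: 8.45
eef_pos: [0.6148, 0.0413, 0.1094]
eef_rot: [-1.106, 1.363, -1.359]
ft_force: [-4.8, -0.1, 5.0]
width: 0.013
```

Emit:
{"op": "servo_tool", "data": {"series": [{"linear": [0,0,0],"angular": [0,0,0],"fingers": 1},{"linear": [0,0,0],"angular": [0,0,0],"fingers": 1}]}}

```text
time_s: 8.65
eef_pos: [0.6148, 0.0413, 0.1094]
eef_rot: [-1.106, 1.363, -1.359]
ft_force: [-3.6, 1.6, 4.8]
width: 0.0136
```

```bash
python3 - <<'E'
from h import *
s=cams.snapshot("wrist");im=s["pixels"];cv2.imwrite("pics/we.png",im)
s=env.state();print(s["ft_force"],s["torque"],s["width"],s["qpos"])
E
```

```text
[-4.42920253  1.17521715  5.49080794] [0.1737138  1.08019659 0.05840766] 0.013519359562669642 [-1.25272487e-01  4.01710931e-01  1.59033700e+00  1.19314601e-04
  1.15283562e+00  8.19445211e-02]
```

View pics/we.png

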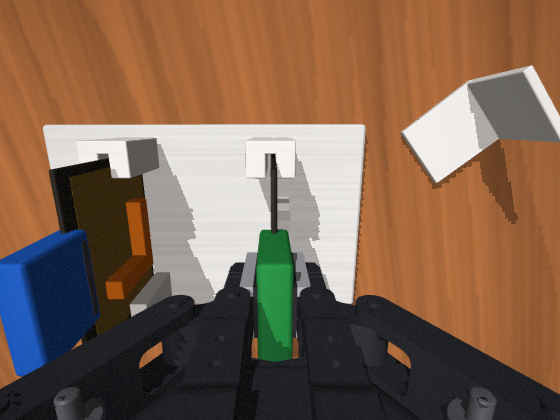

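The pads hold the green handle and the sheet is straight in its slot. I draw it straight up, slowly at first.

Emit:
{"op": "servo_tool", "data": {"series": [{"linear": [0,-5,0],"angular": [0,0,0],"fingers": 1},{"linear": [0,-12,0],"angular": [0,0,0],"fingers": 1},{"linear": [0,-20,0],"angular": [0,0,0],"fingers": 1},{"linear": [0,-28,0],"angular": [0,0,0],"fingers": 1}]}}

```text
time_s: 9.1
eef_pos: [0.6151, 0.0413, 0.1374]
eef_rot: [-1.106, 1.363, -1.359]
ft_force: [-3.2, 0.8, -4.0]
width: 0.0133
```

Emit:
{"op": "servo_tool", "data": {"series": [{"linear": [0,-15,0],"angular": [0,0,0],"fingers": 1},{"linear": [0,-30,0],"angular": [0,0,0],"fingers": 1},{"linear": [0,-50,0],"angular": [0,0,0],"fingers": 1},{"linear": [0,-70,0],"angular": [0,0,0],"fingers": 1},{"linear": [0,-90,0],"angular": [0,0,0],"fingers": 1}]}}

```text
time_s: 9.6
eef_pos: [0.6169, 0.0409, 0.2302]
eef_rot: [-1.102, 1.358, -1.362]
ft_force: [0.1, -0.4, -2.5]
width: 0.0133
```

Emit:
{"op": "servo_tool", "data": {"series": [{"linear": [0,-20,0],"angular": [0,0,0],"fingers": 1},{"linear": [0,-40,0],"angular": [0,0,0],"fingers": 1},{"linear": [0,-60,0],"angular": [0,0,0],"fingers": 1},{"linear": [0,-75,0],"angular": [0,0,0],"fingers": 1},{"linear": [0,-75,0],"angular": [0,0,0],"fingers": 1}]}}

```text
time_s: 10.1
eef_pos: [0.6177, 0.0408, 0.3065]
eef_rot: [-1.099, 1.355, -1.363]
ft_force: [-0.6, 0.5, -0.9]
width: 0.0131
```

```bash
python3 - <<'E'
from h import *
s=cams.snapshot("scene");cv2.imwrite("pics/sf.png",s["pixels"])
s=cams.snapshot("wrist");cv2.imwrite("pics/wf.png",s["pixels"])
s=env.state();print(s["ft_force"],s["torque"],s["width"],s["qpos"],s["eef_pos"])
print(R.from_rotvec(s["eef_rot"]).as_matrix().round(4))
E
```

```text
[ 0.19747624 -0.20718943 -2.96295797] [ 0.0067343  -0.00874151  0.01629453] 0.013156598576070289 [-1.25541230e-01  2.26152162e-01  1.41014087e+00  9.22987232e-05
  1.50512911e+00  8.20326443e-02] [0.61609608 0.04100966 0.30255122]
[[-2.061e-01  2.000e-04  9.785e-01]
 [-9.785e-01  1.000e-04 -2.061e-01]
 [-1.000e-04 -1.000e+00  2.000e-04]]
```

View pics/sf.png

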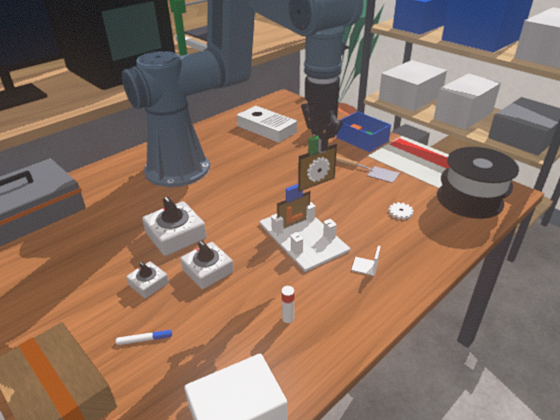

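View pics/wf.png

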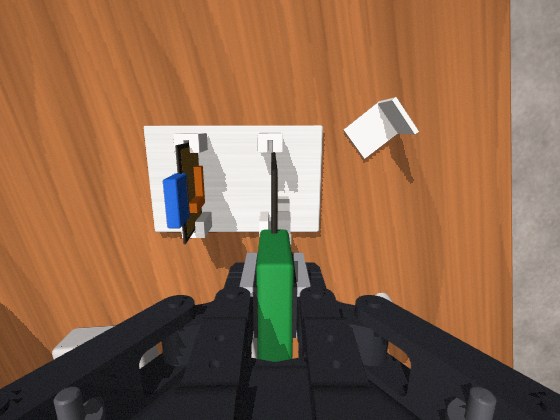

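The gear sheet is clear of the rack, hanging at (318,165) in the scene view, and the bracket sheet is still in its slot. Now I tip it +45° about tool x.

Emit:
{"op": "servo_tool", "data": {"series": [{"linear": [0,0,0],"angular": [0.08,0,0],"fingers": 1},{"linear": [0,0,0],"angular": [0.16,0,0],"fingers": 1},{"linear": [0,0,0],"angular": [0.24,0,0],"fingers": 1},{"linear": [0,0,0],"angular": [0.32,0,0],"fingers": 1},{"linear": [0,0,0],"angular": [0.4,0,0],"fingers": 1}]}}

```text
time_s: 10.7
eef_pos: [0.6151, 0.0411, 0.3005]
eef_rot: [-0.833, 1.027, -1.548]
ft_force: [0.6, 0.3, -1.9]
width: 0.0136
```

Emit:
{"op": "servo_tool", "data": {"series": [{"linear": [0,0,0],"angular": [0.1,0,0],"fingers": 1},{"linear": [0,0,0],"angular": [0.2,0,0],"fingers": 1},{"linear": [0,0,0],"angular": [0.28,0,0],"fingers": 1},{"linear": [0,0,0],"angular": [0.35,0,0],"fingers": 1},{"linear": [0,0,0],"angular": [0.385,0,0],"fingers": 1}]}}

```text
time_s: 11.2
eef_pos: [0.6138, 0.0415, 0.2989]
eef_rot: [-0.566, 0.697, -1.674]
ft_force: [-0.6, 1.3, -1.3]
width: 0.0132
```

Emit:
{"op": "servo_tool", "data": {"series": [{"linear": [0,0,0],"angular": [0,0,0],"fingers": 1},{"linear": [0,0,0],"angular": [0,0,0],"fingers": 1},{"linear": [0,0,0],"angular": [0,0,0],"fingers": 1},{"linear": [0,0,0],"angular": [0,0,0],"fingers": 1}]}}

```text
time_s: 11.6
eef_pos: [0.6163, 0.0409, 0.3024]
eef_rot: [-0.564, 0.696, -1.675]
ft_force: [0.1, -0.2, -1.5]
width: 0.0135
```

```bash
python3 - <<'E'
from h import *
s=cams.snapshot("scene");cv2.imwrite("pics/sg.png",s["pixels"])
cv2.imwrite("pics/sgc.png",cv2.resize(s["pixels"][100:250,240:400],None,fx=4,fy=4,interpolation=cv2.INTER_CUBIC))
s=cams.snapshot("wrist");cv2.imwrite("pics/wg.png",s["pixels"])
s=cams.snapshot("top");cv2.imwrite("pics/tg.png",s["pixels"])
s=env.state();print(s["ft_force"],s["torque"],s["width"],s["qpos"],s["eef_pos"],s["dq"])
print(R.from_rotvec(s["eef_rot"]).as_matrix().round(4))
E
```

```text
[-0.15752017  0.30254631 -1.61303647] [0.14839817 0.50653148 0.01470076] 0.013060333803843043 [-0.07766759 -0.2010473   2.03122744 -0.17933065  0.53877511  0.24671802] [0.61615977 0.04093028 0.30235312] [ 0.0003239  -0.00164382  0.00476346 -0.00047897 -0.00114434  0.00191597]
[[-0.2062  0.6909  0.6929]
 [-0.9785 -0.1456 -0.146 ]
 [-0.     -0.7081  0.7061]]
```

View pics/sgc.png

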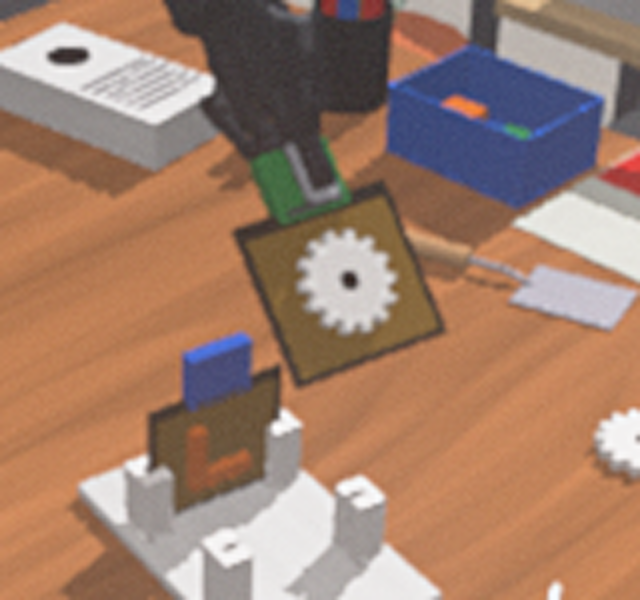

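View pics/wg.png

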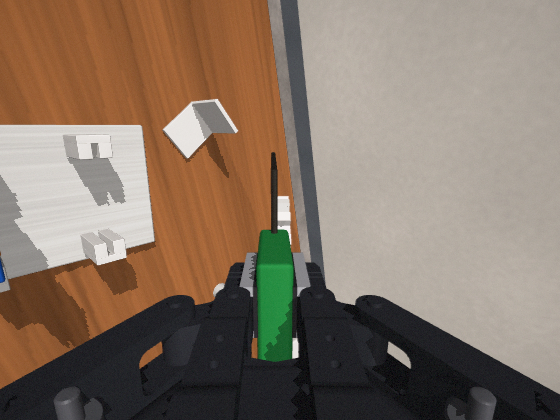

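View pics/tg.png

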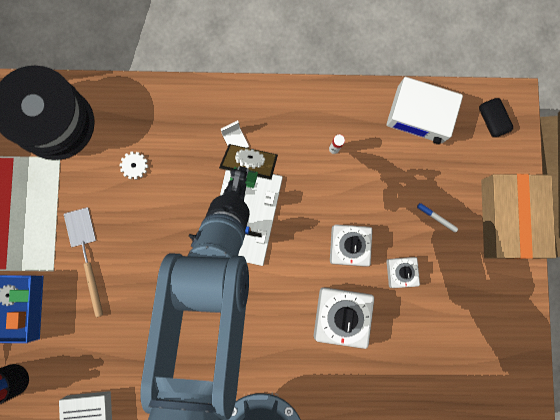

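```bash
python3 - <<'E'
from h import *
st=env.state(); T=R.from_rotvec(st["eef_rot"]).as_matrix()
h=st["eef_pos"]-T[:,1]*.0187; edge=h+T[:,1]*.118
s=cams.snapshot("scene")
P=[edge+T[:,0]*a-T[:,1]*b for b in (0,.1) for a in (.055,-.055)]
print(edge,proj(s,P)); print("seen", (315,196),(351,182.5),"top",(240+238/4,100+233/4),(240+382/4,100+184/4))
# lower-edge heights by ray onto the predicted sheet plane
o=np.array(s["xyz"]);n=T[:,2]
for px in ((315,196),(351,182.5)):
    q=ray(s,px,0)[0]; d=q-o; print(o+d*((edge-o)@n/(d@n)))
E
```

```text
[0.68476862 0.02647549 0.23203688] [[316.73106369 196.52969066]
 [354.18487122 182.14828351]
 [300.11894746 156.78043525]
 [338.07387834 144.07766906]]
seen (315, 196) (351, 182.5) top (299.5, 158.25) (335.5, 146.0)
[ 0.67089485 -0.03054964  0.23385683]
[0.69295523 0.07201348 0.23342191]
```

The seen sheet corners match the prediction. The lower edge is level (0.2339 and 0.2334 m) and well above 10 cm. I hand in.

```bash
python3 - <<'E'
from h import *
print(env.state()["dq"].round(4),env.state()["width"],env.state()["time_s"]); print(env.hand_in())
E
```

```text
[-0.001  -0.0007  0.0016  0.0015 -0.0019 -0.001 ] 0.013370826178448538 11.8
the job is handed in; nothing more can be done
None
```

I turned the knob of the 100 mm timer anticlockwise to its zero stop, then drew the green-handled gear sheet straight up out of the rack. I tipped it 45° with its printed face up and away from the robot, and handed the job in at 11.8 s.

**Timer:** the twisting load rose to about 1.5 N m at the end of the turn, which I took as the stop. Pictures after release show the pointer at the red mark. One numerical check of the pointer angle gave a useless value because its mask also caught the dial, so zero rests on the load and the pictures.

**Sheet:** the gripper reads 45° tilt. The lower edge is level, at about 0.233 m at both corners, with the sheet still and held by the gripper alone. Its corners in the scene picture fell within about 4 px of where the gripper pose puts them.

**Other things:** the bracket sheet still stood in its slot in the last pictures, and the items I could see looked unmoved. The top and wrist cameras disagreed by 5–7 mm on position. I used the wrist camera, and both grasps went in cleanly on it.

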